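# Press home a cooler's push pins crosswise

## Task

The cooler on the green board has been set in place but its four push pins are still up. With the fingertips, gently press each pin straight down until it is fully home, going crosswise so that the cooler beds down evenly: first the pin beside the silver coin cell, then the one diagonally opposite it, then the pin beside the blue screw terminal, and last the one diagonally opposite that. Leave the board standing where it is, do not pick it up or bear hard on it, and leave the other things on the bench alone.

Things in the scene. Friction and masses are not known exactly. Their poses are not given: they have to be found in the camera images.
- board: green controller board, 140 (x) x 100 (y) mm, loose on the bench on four 8 mm brass standoffs 6 mm in from its corners; about 0.46 kg. Origin: on the bench under the board's middle; z up. It may be turned any way round. The board's top is at z = 10 mm. In its middle is a finned aluminium cooler (fins 74 x 41 mm, up to z = 28 mm); round it, at x, y = +-32 mm, stand the cooler's four push pins, which are the highest parts of the board
- pin_cell_top (a point): centre of the top face of the push pin at x = +32, y = +32 mm on the board, beside the silver coin cell. Round black head, 16 mm across, on a white stem; its top stands 42 mm above the bench when raised and 35 mm when home
- pin_cell (a joint): travel of that pin in m: 0 raised (as found), 0.007 fully home. It moves straight down. It is a tight press fit: about 4 N moves it all the way, it stays where it is left, and at 0.007 it stands on a hard stop
- pin_opposite_cell_top (a point): centre of the top face of the push pin at x = -32, y = -32 mm on the board, diagonally across the cooler from the coin-cell pin (beside the two black memory chips). Round black head, 16 mm across, on a white stem; its top stands 42 mm above the bench when raised and 35 mm when home
- pin_opposite_cell (a joint): travel of that pin in m: 0 raised (as found), 0.007 fully home. It moves straight down. It is a tight press fit: about 4 N moves it all the way, it stays where it is left, and at 0.007 it stands on a hard stop
- pin_terminal_top (a point): centre of the top face of the push pin at x = -32, y = +32 mm on the board, beside the blue screw terminal. Round black head, 16 mm across, on a white stem; its top stands 42 mm above the bench when raised and 35 mm when home
- pin_terminal (a joint): travel of that pin in m: 0 raised (as found), 0.007 fully home. It moves straight down. It is a tight press fit: about 4 N moves it all the way, it stays where it is left, and at 0.007 it stands on a hard stop
- pin_opposite_terminal_top (a point): centre of the top face of the push pin at x = +32, y = -32 mm on the board, diagonally across the cooler from the blue-terminal pin (near the steel sockets). Round black head, 16 mm across, on a white stem; its top stands 42 mm above the bench when raised and 35 mm when home
- pin_opposite_terminal (a joint): travel of that pin in m: 0 raised (as found), 0.007 fully home. It moves straight down. It is a tight press fit: about 4 N moves it all the way, it stays where it is left, and at 0.007 it stands on a hard stop
- coin_cell (a point): middle of the top of the silver coin cell, 24 mm across, 14 mm above the bench; marks the corner of the first pin
- blue_terminal (a point): middle of the top of the blue two-way screw terminal, 13 x 28 mm, 20 mm above the bench; marks the corner of the third pin
- multimeter: yellow-cased multimeter, 124x62x34 mm, lying in front; leave alone. Origin: centre of its underside
- side_cutters: side cutters with blue handles, 43x126x12 mm, lying to the right; leave alone. Origin: centre of its underside
- driver_red: small screwdriver with a red cap, 20x140x17 mm, lying in front; leave alone. Origin: centre of its underside
- kapton_roll: roll of amber tape, 68 mm across, 12 mm high; leave alone. Origin: centre of its underside
- wick_spool: flat blue spool, 39x56x11 mm, lying behind the work; leave alone. Origin: centre of its underside
- screw_dish: white dish, 72 mm across, 14 mm high, lying behind the work; leave alone. Origin: centre of its underside
- white_jar: white screw-top jar, 34 mm across, 43 mm high, behind the work; leave alone. Origin: centre of its underside

How it is judged:
By the outcome, as a careful person would: the job done as asked, in the order asked, and still so for the second after the job is handed in, with the robot touching nothing.
It also fails if it takes over 45 s, if anything falls off the work surface, if the arm or the gripper's body presses on something with over 40 N, if the wrist force passes 120 N, or if a joint passes its speed limit or range.

## Robot

A 7-joint arm with a two-finger parallel gripper is mounted at the origin on a cart in front of the work surface, level with it; the furniture and walls round the work are solid. World frame = base frame: x ahead of the robot, y to its left, z up, the work surface at z = 0. Lengths are in m, angles in rad, forces in N, time in s.
With the tool pointing down it reaches from about 0.4 to 0.875 m from the base axis. Payload 4.4 kg.
Tool frame: the origin (TCP) lies on the centre line of the jaws, within the pads' length; the fingertips stand 22 mm ahead of it and the grasp point (between the pads) lies 3 mm ahead of it (tip_reach is the distance from the TCP to the fingertips, in m); z points along the fingers, y is the line along which they close (so a half turn about z gives the same grasp; the last joint's range is limited). The gripper opens to 85 mm and grips with 20 to 120 N. Pads are 22 mm wide; open, the fingers measure 114 mm over their backs; the gripper's body (76 mm by 85 mm) begins 54 mm behind the grasp point. The pads swing forward as they close: fully open they stand 13 mm farther back than shut.
Start: joints at [1.128, 0.628, 0.038, 1.517, -0.027, 0.996, -0.02], TCP at [0.239, -0.604, 0.253] pointing down, gripper open.
Joint ranges: [-3.06, 3.06], [-0.37, 2.12], [-1.25, 1.32], [0.18, 2.47], [-1.1, 4.24], [0.23, 1.98], [-2.94, 2.94]. Speed limits (rad/s): [2.57, 2.57, 3.14, 3.14, 3.14, 3.14, 3.14].

## Interface

Orientations are given as a unit quaternion [w, x, y, z].
In Python, from bench import * gives the robot as it stands. The module is installed in compiled form; this text tells all that it offers.
- The arm moves only by the shell command python3 -m creep 'ROWS' [FORCE]. ROWS is JSON, one flat list of numbers, 7 for each row, row after row: the shift along the tool's x, y, z in units of 0.1 m (1.0 is 0.1 m), then the turn, a rotation vector about the tool's x, y, z in units of 8 degrees (1.0 is 8 degrees), then the finger opening in mm, from 0 to 85.4. In form: [tx, ty, tz, wx, wy, wz, fingers, tx, ty, tz, wx, wy, wz, fingers, ...]. A call has 1 to 20 rows; each row shifts and turns the commanded pose from where the row before left it, along the tool's axes as they then stand; what a row does not reach is not made up. A row lasts 1/10 s, in which the tool goes at most 50 mm and 8.59 degrees, less where a joint would pass 70% of its speed; a pose out of reach is approached as far as the arm can. A call with a number of a shift or a turn outside -1 to 1 is refused whole. A call with a gripper value outside its range is refused whole. The fingers move at their own pace and stop on an object; FORCE is the grip in N (left out, the last holds). Time passes only in rows, so rows that do not move let the fingers close. It gives the time, the measured TCP pose, the force, the opening and the grip force at its end, in the units of the state.
- sense(): the state, without advancing time (a new reading comes with each control period).
- camera(name): name is "side" or "top" or "wrist"; returns a dict with "pixels" (480x640x3 uint8, red, green, blue), "K" (3x3 intrinsics, pixels), "cam_to_world" (4x4, takes a point from camera to world coordinates); the wrist camera has in their place "mount" (4x4, takes a point from camera to tool coordinates, whose origin is the TCP and whose axes are the flange's). Camera axes: x right, y up, looking along -z (the intrinsics and any distortion apply to the point x, -y, -z); pixel columns grow to the right and rows downward; lengths in m; the calibration is good to about 2 mm. A picture is of the moment at which its call begins: read the wrist's pose just before it. There is no depth.
- job_done(): hands the job in; it is judged then, once.
The state is a dict: "time": time; "q": joint angles; "joint_velocities": joint speeds; "joint_efforts": joint torques, N m; "ee_pos": TCP position; "ee_rot": TCP orientation; "wrist_force": force on the tool from outside, world axes, zero at the start; "ft_torque": the same for the moment, N m; "opening": finger opening in m; "gripper_force": force on a finger pad.
Only numpy, scipy, OpenCV 4.12 (cv2) and the standard library are available. Lean on these libraries where they do the work, as an engineer would, in place of code of your own. Each camera call takes 0.05 s, during which the arm holds its last target. There are 200 camera calls.

## Working session

There is one attempt and no reset: what is moved stays moved. The work goes in short steps, Python scripts to look and compute and a shell command to move; the robot and the scene stay as the last step left them, time stands still between calls to the robot, and variables do not carry over. Pictures are saved under pics/ and viewed, at most 10 in all, crops included, and the job is handed in when it is done.

```bash
mkdir -p pics; python3 - <<'E'
from bench import *
import cv2
s=sense();print(s['time'],s['ee_pos'],s['ee_rot'],s['opening'],s['wrist_force'])
c=camera("top");cv2.imwrite('pics/top.png',c['pixels'][:,:,::-1]);print(c['K'],c['cam_to_world'])
E
```

```text
0.0 [ 0.23895858 -0.6038481   0.25239297] [-9.30665982e-04  9.82304830e-01  1.87286724e-01 -1.95706477e-04] 0.08516502534611349 [0.52965788 0.79659033 0.07983896]
[[461.06072929   0.         316.18043223]
 [  0.         461.06072929 245.01888897]
 [  0.           0.           1.        ]] [[ 0.00826268  0.99638479 -0.08455226  0.49381723]
 [-0.99995223  0.00867459  0.00450544  0.01102534]
 [ 0.0052226   0.08451099  0.99640886  0.91265772]
 [ 0.          0.          0.          1.        ]]
```

View pics/top.png

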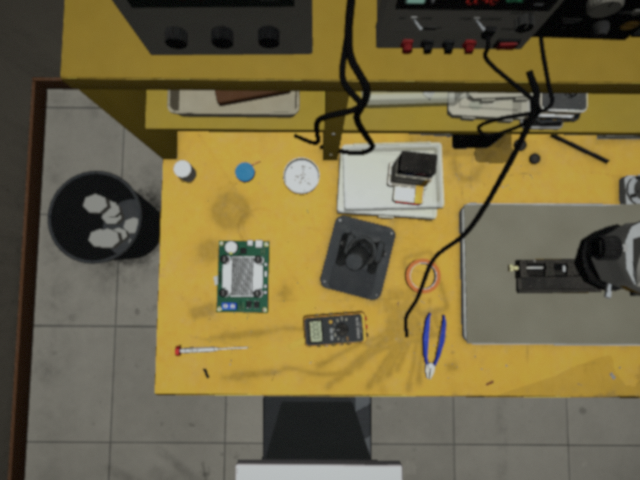

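```bash
cat > h.py <<'E'
from bench import *
import cv2,numpy as np
from scipy.spatial.transform import Rotation as R
def ray(c,u,v,z,T=None):
    T=c['cam_to_world'] if T is None else T
    d=T[:3,:3]@np.array([(u-c['K'][0,2])/c['K'][0,0],-(v-c['K'][1,2])/c['K'][1,1],-1])
    o=T[:3,3];return o+d*(z-o[2])/d[2]
def TW(s):
    T=np.eye(4);q=s['ee_rot'];T[:3,:3]=R.from_quat([q[1],q[2],q[3],q[0]]).as_matrix();T[:3,3]=s['ee_pos'];return T
E
python3 - <<'E'
from h import *
c=camera("top");p=c['pixels'][230:325,200:290,::-1];cv2.imwrite('pics/crop.png',cv2.resize(p,None,fx=6,fy=6,interpolation=cv2.INTER_CUBIC))
print(ray(c,243,276,.01),ray(c,231,247,.014),ray(c,229,307,.02))
d=camera("side");cv2.imwrite('pics/side.png',d['pixels'][:,:,::-1])
E
```

```text
[0.50847734 0.14929375 0.01      ] [0.56474202 0.17332835 0.014     ] [0.44872614 0.17332287 0.02      ]
```

View pics/crop.png

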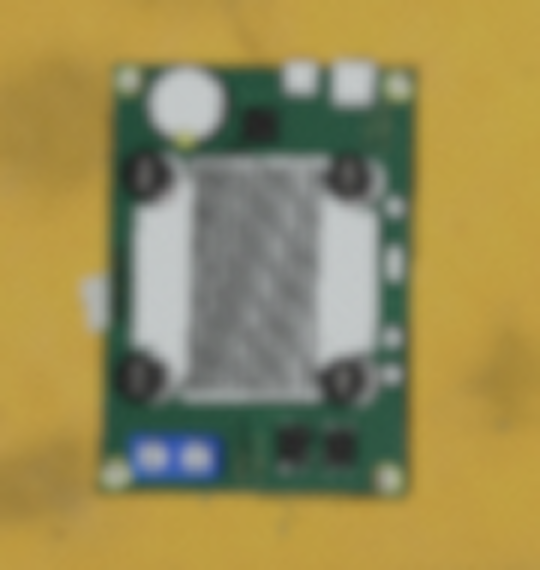

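View pics/side.png

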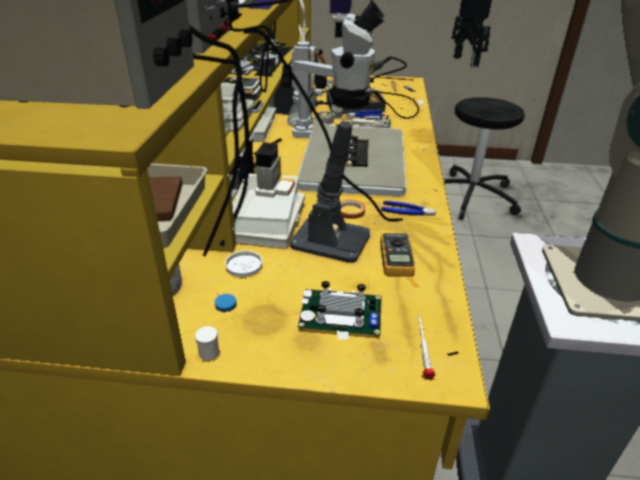

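```bash
python3 - <<'E'
from h import *
c=camera("top");d=camera("side")
W=np.linalg.inv(d['cam_to_world'])
def proj(p):
    q=W[:3,:3]@p+W[:3,3];return (d['K'][0,0]*q[0]/-q[2]+d['K'][0,2],d['K'][1,1]*-q[1]/-q[2]+d['K'][1,2])
for u,v in [(405,335),(422,270),(465,232),(500,170),(360,240),(362,265)]:
    print(u,v)
    for z in np.arange(0,.41,.1):
        p=ray(c,u,v,z);print('   ',p.round(3),np.round(proj(p)))
P=np.array([ray(c,a/6+199.6,b/6+229.6,.042) for a,b in [(146,175),(342,381),(139,378),(350,175)]])
print(P.round(4),P.mean(0))
print([np.linalg.norm(P[i]-P[j]).round(4) for i,j in[(0,1),(2,3),(0,2),(0,3)]])
v=P[0]+P[3]-P[1]-P[2];print('yaw',np.degrees(np.arctan2(v[1],v[0])))
print(TW(sense()).round(3))
E
```

```text
405 335
    [ 0.396 -0.168  0.   ] [400. 221.]
    [ 0.407 -0.149  0.1  ] [400. 187.]
    [ 0.418 -0.129  0.2  ] [400. 147.]
    [ 0.428 -0.109  0.3  ] [400. 101.]
    [ 0.439 -0.09   0.4  ] [401.  47.]
422 270
    [ 0.523 -0.203  0.   ] [345. 210.]
    [ 0.52 -0.18  0.1 ] [348. 176.]
    [ 0.517 -0.156  0.2  ] [351. 138.]
    [ 0.514 -0.133  0.3  ] [355.  94.]
    [ 0.51  -0.109  0.4  ] [359.  42.]
465 232
    [ 0.6  -0.29  0.  ] [317. 190.]
    [ 0.588 -0.257  0.1  ] [321. 159.]
    [ 0.577 -0.224  0.2  ] [325. 124.]
    [ 0.565 -0.191  0.3  ] [331.  83.]
    [ 0.553 -0.158  0.4  ] [337.  34.]
500 170
    [ 0.726 -0.363  0.   ] [273. 173.]
    [ 0.701 -0.322  0.1  ] [278. 145.]
    [ 0.675 -0.281  0.2  ] [285. 112.]
    [ 0.65 -0.24  0.3 ] [292.  74.]
    [ 0.625 -0.199  0.4  ] [301.  28.]
360 240
    [ 0.582 -0.08   0.   ] [314. 237.]
    [ 0.572 -0.07   0.1  ] [319. 200.]
    [ 0.563 -0.06   0.2  ] [324. 157.]
    [ 0.553 -0.05   0.3  ] [330. 108.]
    [ 0.543 -0.04   0.4  ] [337.  51.]
362 265
    [ 0.532 -0.084  0.   ] [337. 238.]
    [ 0.528 -0.074  0.1  ] [341. 200.]
    [ 0.524 -0.063  0.2  ] [344. 158.]
    [ 0.52  -0.053  0.3  ] [349. 109.]
    [ 0.515 -0.042  0.4  ] [354.  52.]
[[0.5401 0.1811 0.042 ]
 [0.4761 0.1182 0.042 ]
 [0.4766 0.1817 0.042 ]
 [0.5407 0.1169 0.042 ]] [0.50837539 0.14945681 0.042     ]
[np.float64(0.0897), np.float64(0.0911), np.float64(0.0636), np.float64(0.0642)]
yaw -0.835473523608626
[[ 0.93   0.368 -0.     0.239]
 [ 0.368 -0.93   0.001 -0.604]
 [ 0.    -0.001 -1.     0.253]
 [ 0.     0.     0.     1.   ]]
```

The side view shows a tall stand at about (340,180), roughly 0.27 m high near x=0.53, y=-0.06, and a low cable. I'll pass in front of both, high up. The pins are 64 mm apart, as they should be.

```bash
python3 -m creep '[0,0,-0.35,0,0,0.9,0, 0,0,-0.35,0,0,0.9,0, 0,0,-0.35,0,0,0.9,0, 0.17,-0.38,0,0,0,0,0, 0.17,-0.38,0,0,0,0,0, 0.17,-0.38,0,0,0,0,0, 0.17,-0.38,0,0,0,0,0, 0.17,-0.38,0,0,0,0,0, 0.17,-0.38,0,0,0,0,0, 0.17,-0.38,0,0,0,0,0, 0.17,-0.38,0,0,0,0,0]' 20
```

```text
time: 1.35
ee_pos: [0.3756, -0.2988, 0.3585]
ee_rot: [0.0, 1.0, -0.0, 0.0]
wrist_force: [0.1, -0.6, 0.6]
opening: 0.0001
gripper_force: 0.0
```

```bash
python3 -m creep '[0.05,-0.38,0,0,0,0,0, 0.05,-0.38,0,0,0,0,0, 0.05,-0.38,0,0,0,0,0, 0.05,-0.38,0,0,0,0,0, 0.05,-0.38,0,0,0,0,0, 0.05,-0.38,0,0,0,0,0, 0.05,-0.38,0,0,0,0,0, 0.05,-0.38,0,0,0,0,0, 0.1,-0.36,0.15,0,0,0,0, 0.1,-0.36,0.3,0,0,0,0, 0.1,-0.36,0.35,0,0,0,0, 0.1,-0.36,0.35,0,0,0,0, 0,0,0,0,0,0,0, 0,0,0,0,0,0,0]'
python3 - <<'E'
from h import *
s=sense();c=camera('wrist');cv2.imwrite('pics/w1.png',c['pixels'][:,:,::-1])
print(s['ee_pos'],s['time'],c['K'],c['mount'].round(3))
E
```

```text
time: 2.75
ee_pos: [0.4543, 0.1462, 0.2441]
ee_rot: [0.0, 1.0, 0.001, -0.001]
wrist_force: [-0.0, -0.8, -1.3]
opening: -0.0
gripper_force: 0.0
[0.45427358 0.14618911 0.24410001] 2.75 [[405.84583488   0.         315.84794554]
 [  0.         405.84583488 236.97979114]
 [  0.           0.           1.        ]] [[ 0.001  0.951  0.308  0.078]
 [ 1.    -0.002  0.001 -0.001]
 [ 0.001  0.308 -0.951 -0.12 ]
 [ 0.     0.     0.     1.   ]]
```

View pics/w1.png

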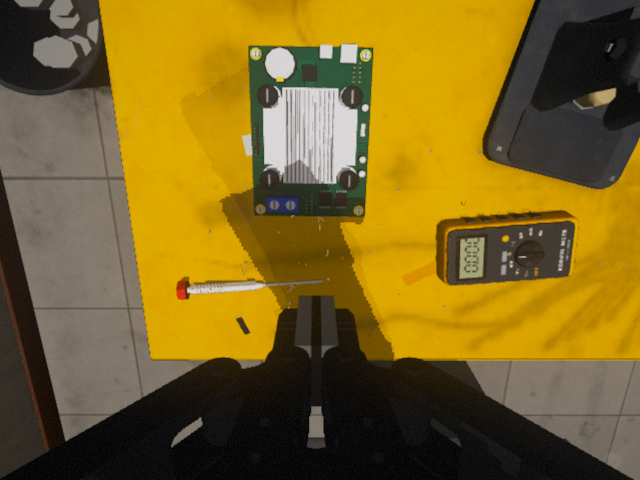

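Wrist view: the pin heads are at (268,97) coin cell, (348,179) memory, (269,178) terminal and (351,97) sockets. The coin cell is at (280,64) and the terminal at (282,205).

```bash
python3 - <<'E'
from h import *
s=sense();c=camera('wrist');T=TW(s)@c['mount']
g=cv2.cvtColor(c['pixels'],cv2.COLOR_RGB2GRAY)
L=[]
for u,v in[(268,97),(348,179),(269,178),(351,97)]:
    w=g[v-14:v+15,u-14:u+15]<60
    n,l,st,ce=cv2.connectedComponentsWithStats(w.astype(np.uint8));k=1+np.argmax(st[1:,4]);m=st[k];L.append((u-14+m[0]+(m[2]-1)/2,v-14+m[1]+(m[3]-1)/2));print(m,L[-1])
P=np.array([ray(c,u,v,.042,T) for u,v in[(268,97),(348,179),(269,178),(351,97)]])
Q=np.array([ray(c,u,v,.042,T) for u,v in L])
for A in(P,Q):print(A.round(4),A.mean(0).round(4),[np.linalg.norm(A[i]-A[j]).round(4) for i,j in[(0,1),(2,3),(0,2),(0,3)]])
print(s['ee_pos'])
E
```

```text
[  2   2  21  24 292] (np.float64(266.0), np.float64(96.5))
[  3   7  21  20 253] (np.float64(347.0), np.float64(181.5))
[  0   7  29  22 433] (np.float64(269.0), np.float64(181.5))
[  6   3  18  24 150] (np.float64(351.5), np.float64(97.5))
[[0.5387 0.1829 0.042 ]
 [0.4767 0.1211 0.042 ]
 [0.4774 0.1843 0.042 ]
 [0.5387 0.1204 0.042 ]] [0.5079 0.1522 0.042 ] [np.float64(0.0876), np.float64(0.0886), np.float64(0.0613), np.float64(0.0625)]
[[0.5391 0.1844 0.042 ]
 [0.4747 0.1219 0.042 ]
 [0.4746 0.1844 0.042 ]
 [0.5384 0.12   0.042 ]] [0.5067 0.1527 0.042 ] [np.float64(0.0898), np.float64(0.0906), np.float64(0.0644), np.float64(0.0644)]
[0.45483895 0.14525621 0.24504828]
```

```bash
python3 -m creep '[0.21,-0.095,0.2,0,0,0,0, 0.21,-0.095,0.4,0,0,0,0, 0.21,-0.095,0.4,0,0,0,0, 0.22,-0.095,0.4,0,0,0,0, 0,0,0.2,0,0,0,0, 0,0,0,0,0,0,0, 0,0,0,0,0,0,0]'
python3 - <<'E'
from h import *
s=sense();c=camera('wrist');cv2.imwrite('pics/w2.png',c['pixels'][:,:,::-1])
print(s['ee_pos'],s['time'],s['wrist_force'])
E
```

```text
time: 3.55
ee_pos: [0.5405, 0.1827, 0.0863]
ee_rot: [0.0, 1.0, -0.001, 0.001]
wrist_force: [1.0, 1.2, -0.1]
opening: -0.0001
gripper_force: 0.0
[0.54046693 0.18269044 0.08628521] 3.55 [ 1.01739322  1.22038622 -0.14832113]
```

View pics/w2.png

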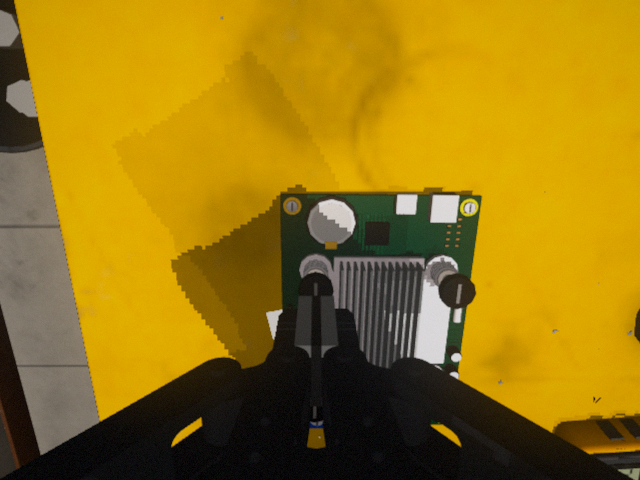

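```bash
python3 - <<'E'
from h import *
s=sense();c=camera('wrist');T=TW(s)@c['mount']
print(s['ee_pos'],'head',ray(c,316,288,.042,T),'sock',ray(c,457,291,.042,T))
W=np.linalg.inv(T)
for dx in(-.011,0,.011):
    q=W[:3,:3]@(s['ee_pos']+[dx,0,-.022])+W[:3,3];print(c['K'][0,0]*q[0]/-q[2]+c['K'][0,2],c['K'][1,1]*q[1]/q[2]+c['K'][1,2])
E
```

```text
[0.5408754  0.18312365 0.08695504] head [0.54138099 0.18462184 0.042     ] sock [0.53993272 0.12158548 0.042     ]
319.6695429978977 338.55646902873707
319.73672763585586 314.0317899631096
319.80680668440624 288.4505525381081
```

```bash
python3 -m creep '[0,0,0.1,0,0,0,0, 0,0,0.09,0,0,0,0, 0,0,0.02,0,0,0,0, 0,0,0.02,0,0,0,0, 0,0,0,0,0,0,0, 0,0,0,0,0,0,0]'
```

```text
time: 4.25
ee_pos: [0.5399, 0.184, 0.0619]
ee_rot: [-0.0, 1.0, -0.0, 0.0]
wrist_force: [0.4, 0.4, -0.7]
opening: 0.0002
gripper_force: 0.0
```

```bash
python3 -m creep '[0,0,0.01,0,0,0,0, 0,0,0.01,0,0,0,0, 0,0,0.01,0,0,0,0, 0,0,0,0,0,0,0, 0,0,0,0,0,0,0]'
```

```text
time: 4.75
ee_pos: [0.54, 0.184, 0.059]
ee_rot: [-0.0, 1.0, -0.0, 0.0]
wrist_force: [-1.0, -0.1, 3.5]
opening: 0.0001
gripper_force: 1.7
```

```bash
python3 -m creep '[0,0,0.01,0,0,0,0, 0,0,0,0,0,0,0, 0,0,0,0,0,0,0]'; python3 -m creep '[0,0,0.01,0,0,0,0, 0,0,0,0,0,0,0, 0,0,0,0,0,0,0]'
```

```text
time: 5.05
ee_pos: [0.54, 0.184, 0.0579]
ee_rot: [-0.0, 1.0, -0.0, 0.0]
wrist_force: [-0.2, 0.8, 3.1]
opening: -0.0001
gripper_force: 1.5
time: 5.35
ee_pos: [0.5401, 0.184, 0.057]
ee_rot: [-0.0, 1.0, -0.0, 0.0]
wrist_force: [-0.7, 0.4, 4.5]
opening: -0.0001
gripper_force: 2.2
```

```bash
python3 -m creep '[0,0,0.01,0,0,0,0, 0,0,0,0,0,0,0, 0,0,0,0,0,0,0]'
```

```text
time: 5.65
ee_pos: [0.5401, 0.184, 0.0569]
ee_rot: [-0.0, 1.0, -0.0, 0.0]
wrist_force: [-1.0, -0.2, 11.8]
opening: 0.0
gripper_force: 5.9
```

```bash
python3 -m creep '[0,0,-0.1,0,0,0,0, 0,0,-0.3,0,0,0,0, -0.32,0.32,0,0,0,0,0, -0.32,0.32,0,0,0,0,0, 0,0,0,0,0,0,0, 0,0,0.2,0,0,0,0, 0,0,0,0,0,0,0, 0,0,0,0,0,0,0]'
python3 - <<'E'
from h import *
s=sense();c=camera('wrist');cv2.imwrite('pics/w3.png',c['pixels'][:,:,::-1]);print(s['ee_pos'])
E
```

```text
time: 6.45
ee_pos: [0.4757, 0.1198, 0.0758]
ee_rot: [0.0, 1.0, -0.0, -0.001]
wrist_force: [0.7, 0.1, 0.0]
opening: -0.0001
gripper_force: 0.0
[0.47565701 0.11981611 0.07581866]
```

View pics/w3.png

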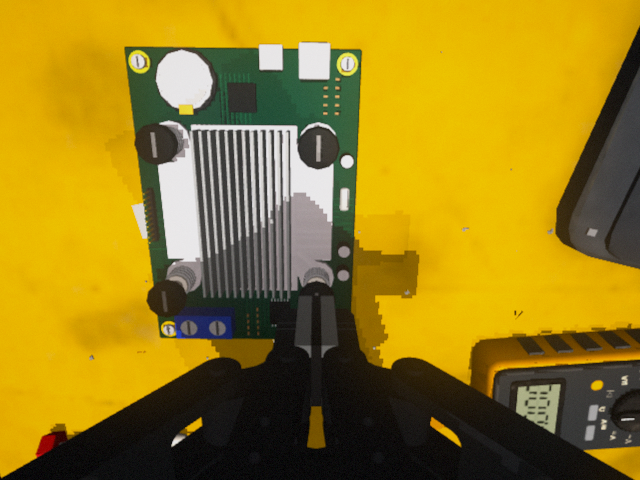

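The cell pin is down. The fingertips are over the memory-side pin at (316,290), with the terminal pin at (166,298) and the socket pin at (318,146).

```bash
python3 - <<'E'
from h import *
s=sense();c=camera('wrist');T=TW(s)@c['mount']
for u,v,z in[(318,146,.042),(166,298,.042),(156,144,.035),(316,292,.042)]:print(ray(c,u,v,z,T).round(4))
E
python3 -m creep '[0,0,0.1,0,0,0,0, 0,0,0.02,0,0,0,0, 0,0,0.02,0,0,0,0, 0,0,0.02,0,0,0,0, 0,0,0.01,0,0,0,0, 0,0,0.01,0,0,0,0, 0,0,0,0,0,0,0, 0,0,0,0,0,0,0]'
```

```text
[0.5395 0.1208 0.042 ]
[0.4767 0.1846 0.042 ]
[0.5395 0.1838 0.035 ]
[0.4796 0.1215 0.042 ]
time: 7.35
ee_pos: [0.476, 0.12, 0.0579]
ee_rot: [-0.0, 1.0, -0.0, 0.0]
wrist_force: [0.4, -0.5, 2.0]
opening: -0.0002
gripper_force: 0.9
```

```bash
python3 -m creep '[0,0,0.01,0,0,0,0, 0,0,0.01,0,0,0,0, 0,0,0,0,0,0,0, 0,0,0,0,0,0,0]'
```

```text
time: 7.75
ee_pos: [0.476, 0.1199, 0.0568]
ee_rot: [-0.0, 1.0, -0.0, 0.0]
wrist_force: [-2.5, 0.5, 12.1]
opening: 0.0002
gripper_force: 6.6
```

```bash
python3 -m creep '[0,0,-0.1,0,0,0,0, 0,0,-0.2,0,0,0,0, 0,-0.32,0,0,0,0,0, 0,-0.32,0,0,0,0,0, 0,0,0,0,0,0,0, 0,0,0.2,0,0,0,0, 0,0,0.02,0,0,0,0, 0,0,0.02,0,0,0,0, 0,0,0.02,0,0,0,0, 0,0,0.01,0,0,0,0, 0,0,0.01,0,0,0,0, 0,0,0,0,0,0,0, 0,0,0,0,0,0,0]'
```

```text
time: 9.05
ee_pos: [0.4757, 0.1838, 0.0581]
ee_rot: [0.0, 1.0, -0.0, -0.0]
wrist_force: [-1.7, 1.8, 3.9]
opening: 0.0001
gripper_force: 2.0
```

```bash
python3 -m creep '[0,0,0.01,0,0,0,0, 0,0,0.01,0,0,0,0, 0,0,0,0,0,0,0, 0,0,0,0,0,0,0]'
```

```text
time: 9.45
ee_pos: [0.4758, 0.1839, 0.0568]
ee_rot: [0.0, 1.0, -0.0, 0.0]
wrist_force: [-4.3, 1.7, 13.9]
opening: 0.0001
gripper_force: 7.0
```

Home. The last one is the socket-side pin at (0.540, 0.1205).

```bash
python3 -m creep '[0,0,-0.1,0,0,0,0, 0,0,-0.3,0,0,0,0, 0.32,0.315,0,0,0,0,0, 0.32,0.315,0,0,0,0,0, 0,0,0,0,0,0,0, 0,0,0.3,0,0,0,0, 0,0,0.02,0,0,0,0, 0,0,0.02,0,0,0,0, 0,0,0.02,0,0,0,0, 0,0,0.01,0,0,0,0, 0,0,0.01,0,0,0,0, 0,0,0,0,0,0,0, 0,0,0,0,0,0,0]'
```

```text
time: 10.75
ee_pos: [0.5398, 0.1209, 0.0582]
ee_rot: [0.0, 1.0, -0.0, 0.0]
wrist_force: [-1.9, -3.1, 3.7]
opening: -0.0
gripper_force: 2.0
```

```bash
python3 -m creep '[0,0,0.01,0,0,0,0, 0,0,0.01,0,0,0,0, 0,0,0,0,0,0,0, 0,0,0,0,0,0,0]'
```

```text
time: 11.15
ee_pos: [0.5399, 0.1209, 0.0568]
ee_rot: [0.0, 1.0, -0.0, 0.0]
wrist_force: [-3.7, -2.8, 12.4]
opening: -0.0002
gripper_force: 6.3
```

Now lift straight up, back off, and check.

```bash
python3 -m creep '[0,0,-0.1,0,0,0,0, 0,0,-0.3,0,0,0,0, 0,0,-0.4,0,0,0,0, -0.2,0,-0.4,0,0,0,0, -0.3,-0.15,-0.3,0,0,0,0, -0.3,-0.15,-0.1,0,0,0,0, 0,0,0,0,0,0,0, 0,0,0,0,0,0,0, 0,0,0,0,0,0,0]'
python3 - <<'E'
from h import *
s=sense();c=camera('wrist');print(s['ee_pos'])
cv2.imwrite('pics/w4.png',cv2.resize(c['pixels'][20:260,180:460,::-1],None,fx=2.4,fy=2.4))
d=camera('side');cv2.imwrite('pics/s2.png',cv2.resize(d['pixels'][270:350,280:400,::-1],None,fx=5,fy=5,interpolation=cv2.INTER_CUBIC))
E
```

```text
time: 12.05
ee_pos: [0.4608, 0.1509, 0.2158]
ee_rot: [-0.0, 1.0, -0.0, 0.0]
wrist_force: [-0.3, -0.1, -0.0]
opening: -0.0
gripper_force: 0.0
[0.46082043 0.1508739  0.21578042]
```

View pics/w4.png

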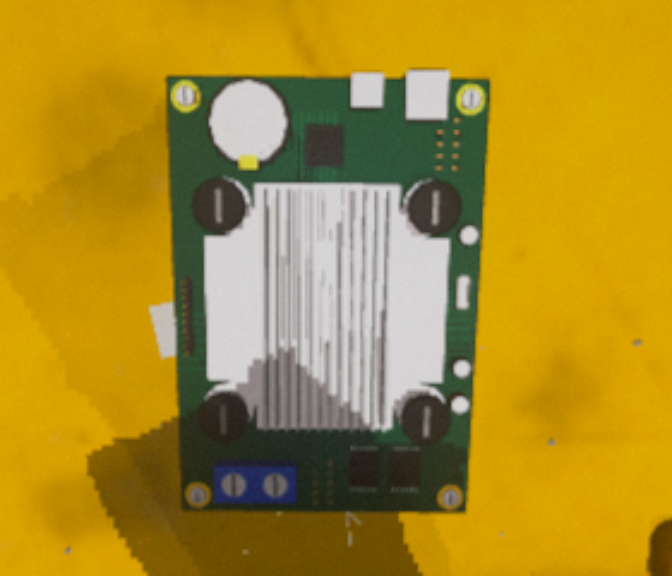

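View pics/s2.png

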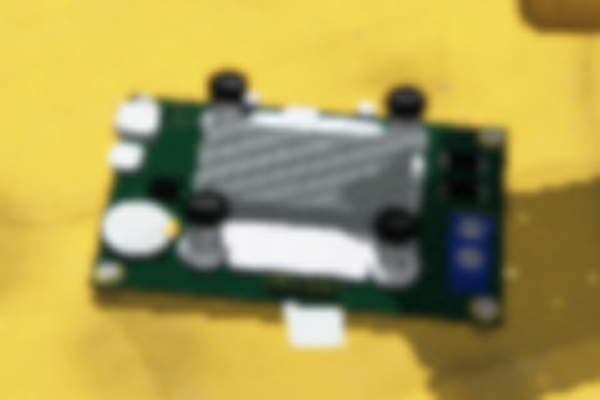

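The close-ups show all four heads at the same low height in the side crop, at (228,88), (405,105), (207,208) and (395,225). The board is where it was, and the arm is clear of it.

```bash
python3 -c "
from bench import *
print(job_done())"
```

```text
the job is handed in; nothing more can be done
None
```

All four push pins are pressed home onto their stops in the order asked, with about 14 N at most on any pin; the board showed no visible shift, nothing else was touched, and the job was handed in after about 12 s with the arm clear.

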